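# Hold back the sprung belt tensioner in a feeder's drawer

### The arm

A 6-joint arm with a two-finger parallel gripper is mounted at the origin on a cart in front of the work surface, level with it; the furniture and walls round the work are solid. World frame = base frame: x ahead of the robot, y to its left, z up, the work surface at z = 0. Lengths are in m, angles in rad, forces in N, time in s.
With the tool pointing down it reaches from about 0.35 to 0.975 m from the base axis. Payload 4.9 kg.
Tool frame: the origin (TCP) lies at the very end of the fingers, on their centre line; the grasp point (between the pads) lies 19 mm behind it; z points along the fingers, y is the line along which they close (so a half turn about z gives the same grasp; the last joint's range is limited). The gripper opens to 85 mm and grips with 20 to 120 N. Pads are 22 mm wide; open, the fingers measure 114 mm over their backs; the gripper's body (76 mm by 85 mm) begins 54 mm behind the grasp point. The pads swing forward as they close: fully open they stand 13 mm farther back than shut.
Start: joints at [1.131, 0.053, 1.613, -0, 1.476, -0.119], TCP at [0.197, 0.593, 0.231] pointing down, gripper open.
Joint ranges: [-3.01, 3.01], [-1.01, 2.22], [0.06, 2.58], [-1.02, 4.17], [0.09, 2.62], [-3.14, 3.14]. Speed limits (rad/s): [2.57, 2.57, 3.14, 3.14, 3.14, 3.14].

### API

Orientations are given as a unit quaternion [w, x, y, z].
In Python, from plant import manip, vision, order gives the robot as it stands.
- The arm moves only by the tool play_rows, never from a script. Its argument "steps" is a list that holds one entry, the list of rows, each a list of 6 numbers: the shift along the tool's x, y, z in mm, then the turn, a rotation vector about the tool's x, y, z in degrees. A call has 1 to 12 rows; each row is the pose to reach, as a shift and turn from the pose commanded when the call began, along the tool's axes at that moment; what a row does not reach only later rows make up. A row lasts 1/12 s, in which the tool goes at most 41.7 mm and 7.16 degrees, less where a joint would pass 70% of its speed; a pose out of reach is approached as far as the arm can. A call with a gripper value outside its range is refused whole. "claw" is the gripper's target within -1 to 1 (fully open at 1, half-way at 0, shut at -1), set as the call begins (left out, the last holds). The fingers move at their own pace and stop on an object; the grip force is fixed at half the most. Time passes only in rows, so rows that repeat a pose let the fingers close. It gives the time, the measured TCP pose, the force, the opening and the grip force at its end, in the units of the state.
- manip.state(): the state, without advancing time (a new reading comes with each control period).
- vision.grab_frame(name): name is "side" or "top"; returns (picture, depth): 400x640x3 uint8, blue, green, red; 400x640 float32, m along the optical axis (not along the pixel's ray), 0 where there is no reading.
- vision.camera_info(name): a dict with "K" (3x3 intrinsics, pixels), "eye" and "orientation" of the camera in the world. Camera axes: x right, y down, z forward; pixel columns grow to the right and rows downward; lengths in m; the calibration is good to about 2 mm. A picture is of the moment at which its call begins. camera_info takes no time and is no camera call.
- order.job_done(): hands the job in; it is judged then, once.
The state is a dict: "time": time; "joint_pos": joint angles; "joint_vel": joint speeds; "joint_efforts": joint torques, N m; "tool_pos": TCP position; "tool_rot": TCP orientation; "contact_force": force on the tool from outside, world axes, zero at the start; "ft_torque": the same for the moment, N m; "gripper_width": opening from 0.0 (shut) to 1.0 (fully open); "grasp_force": force on a finger pad.
Only numpy, scipy, OpenCV 4.12 (cv2) and the standard library are available. Lean on these libraries where they do the work, as an engineer would, in place of code of your own. Each camera call takes 0.05 s, during which the arm holds its last target. There are 200 camera calls.

### The job

Pull the blue-fronted drawer of the grey bench feeder all the way open by its bar handle, then push the red post of the sprung tensioner arm inside it back, to the robot's left, past the click of its brass pawl. The arm does not latch, so finish holding it back there with the fingers, drawer still open, so that a colleague can slip a new belt on; do not force the arm, and leave the other things on the bench undisturbed.

Things in the scene. Friction and masses are not known exactly. Their poses are not given: they have to be found in the camera images.
- feeder: grey steel cabinet fixed to the bench, 165 deep (x) x 236 wide (y) x 104 high, mouth at its front (-x) face; origin under the centre of its underside on the bench, +x points to its back, +y to its left as seen by the robot, z up; so the mouth is 82.5 in front of the origin. Its yaw varies by up to 0.3 rad; the drawer, handle and tensioner turn with it
- drawer (a joint): drawer travel in m: 0 shut, 0.13 fully out at its stop; slides along the feeder's -x, may start up to 0.015 ajar; stays where it is left, about 5 N of friction. Its blue front, 10 thick, reaches from 8 to 94 above the bench and, shut, stands 1 in front of the mouth; side walls inside reach 42 above the bench, 204 apart
- drawer_handle (a point): middle of the drawer's steel bar handle: bar 10 in diameter, 84 long, level along the feeder's y, 78 above the bench, its centre 47 in front of the drawer's front (42 clear behind it), on two stems (10 in diameter) 32 either side of the middle; open above and below. Moves with the drawer; same axes as the feeder
- tensioner (a joint): swing of the arm in rad: 0 at rest, leaning 0.55 rad to the feeder's -y; grows as the red post is pushed to +y (left); at 0.55 the arm points straight at the drawer's front; end stop 0.75. Spring force at the post: 3.5 N at rest, 8.5 N at 0.6 rad; riding over the pawl from 0.24 to 0.36 rad takes up to 4 N more; the click is over at 0.48. Springs back if let go
- tensioner_pivot (a point): the tensioner arm's vertical pivot, 38 above the bench; the red post's axis goes round it at 70. It moves with the drawer: 176 behind the handle bar (feeder's +x) and 20 to +y of the drawer's middle; in the feeder's frame at x = 0.0355 - drawer travel (m)
- push_post: upright red post on the end of the tensioner arm, 18 in diameter, from 38 to 88 above the bench; origin on its axis at its foot. Under the cabinet's roof while the drawer is shut, reachable from above when open. At rest 116 behind the handle and 17 to -y of the drawer's middle, with over 70 free on its -y side, where nothing inside is higher than 42 above the bench
- post_top (a point): centre of the top of the red post, 88 above the bench
- click_pawl (a joint): lift of the small brass pawl beside the arm in rad: 0 down, rises to about 0.06 as the arm's tooth passes, drops back to 0 once past (the click)
- multimeter_1: bystander: black hand multimeter, 150 x 90 x 47, left of the feeder; origin at the centre of its underside
- box_navy: bystander: navy box, 61 x 115 x 50, left of the feeder; origin at the centre of its underside
- side_cutters: bystander: side cutters with red handles, 129 x 75 x 12, near the left front; origin at the centre of its underside
- pcb_module: bystander: small green circuit board with parts on it, 45 x 75 x 13, near the front edge; origin at the centre of its underside
- tape_black: bystander: roll of black tape, 67 across, 19 high, right of the feeder; origin at the centre of its underside
- solder_reel: bystander: solder reel with red flanges, 54 across, 62 high, right of the feeder; origin at the centre of its underside
- wick_reel: bystander: flat turquoise reel, 42 across, 12 high, right front; origin at the centre of its underside

How it is judged:
On the way, in this order (a step that is already met when the one before it is completed fails the run):
1. the drawer is pulled fully open (value of joint drawer above 0.115 m), for 0.2 s.
2. the tensioner arm is pushed past the click, by the fingers on its post (value of joint tensioner above 0.5 rad and value of joint drawer above 0.11 m and contact force between the fingers and push_post above 1.5 N), for 0.3 s.
At the end, for the whole second after the job is handed in: The drawer is at least 0.11 m out, the tensioner arm is past its click (joint over 0.50 rad) with the pawl down again and still (under 0.1 rad/s), and the fingers are bearing on the red post with over 1.5 N, all through the last second (all of step 2 and velocity of joint tensioner between -0.1 and 0.1 rad/s and value of joint click_pawl below 0.03 rad); the arm keeps its last pose, push and grip.
It fails at once if the tensioner arm is forced: over 45 N on the post (contact force between anything else and push_post above 45 N).
It fails at once if another thing on the bench is pushed more than 20 mm (distance of any of multimeter_1, box_navy, side_cutters, pcb_module, tape_black, solder_reel, wick_reel from where it was at the start of the episode above 0.02 m).
It also fails if it takes over 48 s, if anything falls off the work surface, if the arm or the gripper's body presses on something with over 40 N, if the wrist force passes 120 N, or if a joint passes its speed limit or range.

## Working session

There is one attempt and no reset: what is moved stays moved. The work goes in short steps, Python scripts to look and compute and a tool call to move; the robot and the scene stay as the last step left them, time stands still between calls to the robot, and variables do not carry over. Pictures are saved under pics/ and viewed, at most 10 in all, crops included, and the job is handed in when it is done.

Besides the shell and the picture viewer there is one more tool, called after "Request:" by a JSON object that holds its "method" and its "body", one argument or row to a line. play_rows: Moves the arm, as the interface text tells. Its arguments: {"type":"object","properties":{"steps":{"type":"array"},"claw":{"type":"number"}},"required":["steps"]}

```bash
ls; mkdir -p pics; python3 - <<'E'
from plant import manip,vision,order
import cv2,numpy as np
for n in("top","side"):
    p,d=vision.grab_frame(n); cv2.imwrite(f"pics/{n}0.png",p); np.save(f"pics/{n}0.npy",d)
    i=vision.camera_info(n); print(n,i)
s=manip.state(); print(s)
E
```

```text
pics
top {'K': array([[405.18533787,   0.        , 323.135898  ],
       [  0.        , 405.18533787, 200.93429246],
       [  0.        ,   0.        ,   1.        ]]), 'eye': array([0.38761675, 0.0319901 , 1.55899425]), 'orientation': array([ 0.04109781, -0.69841339,  0.71354234, -0.0372429 ])}
side {'K': array([[421.15633742,   0.        , 309.90718815],
       [  0.        , 421.15633742, 202.35217168],
       [  0.        ,   0.        ,   1.        ]]), 'eye': array([-0.02735776, -0.85930315,  0.91773815]), 'orientation': array([-0.42088017,  0.86101898, -0.25413864,  0.13007592])}
{'time': 0.1, 'joint_pos': array([ 1.13098522e+00,  5.33156132e-02,  1.61416968e+00,  8.65481251e-06,
        1.47597716e+00, -1.18996298e-01]), 'joint_vel': array([ 0.00048846, -0.00076546, -0.00284159,  0.00170812, -0.00205293,
       -0.00040187]), 'joint_efforts': array([ 6.01019456e-04, -3.94909286e+01, -3.71361208e+01, -1.77637003e-04,
        3.92885602e-03,  6.14706119e-05]), 'tool_pos': array([0.19684132, 0.59260071, 0.23016283]), 'tool_rot': array([-2.61969474e-04,  1.59720735e-01,  9.87161797e-01, -8.97456169e-04]), 'contact_force': array([-0.88127513, -1.12470149,  0.27161363]), 'ft_torque': array([0.01344594, 0.00391498, 0.06540033]), 'grasp_force': 0.0, 'gripper_width': 0.9996109972595096}
```

View pics/top0.png

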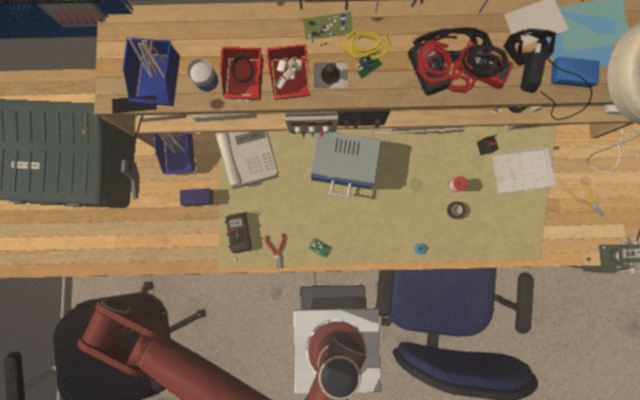

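View pics/side0.png

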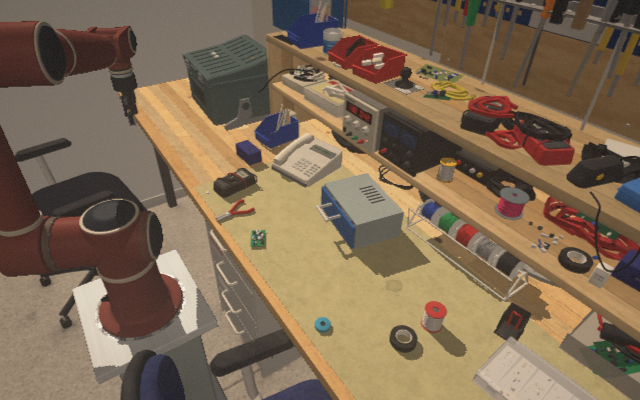

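The top view shows the cabinet centred at about (346,160) with its blue front edge at row ~183 and the bar handle at about (340,192). The side view shows the blue front at about (340,215). Next I measure the cabinet and bar.

```bash
cat > h.py <<'E'
import numpy as np,cv2
from scipy.spatial.transform import Rotation as R
from plant import manip,vision,order
def rot(q): return R.from_quat([q[1],q[2],q[3],q[0]]).as_matrix()
def cloud(n,d):
    i=vision.camera_info(n);K=i["K"];v,u=np.mgrid[0:400,0:640]
    c=np.stack([(u-K[0,2])/K[0,0]*d,(v-K[1,2])/K[1,1]*d,d],-1)
    P=c@rot(i["orientation"]).T+i["eye"]; P[d==0]=np.nan; return P
def onplane(n,uv,z):
    i=vision.camera_info(n);K=i["K"];uv=np.atleast_2d(uv).astype(float)
    r=np.c_[(uv-K[[0,1],[2,2]])/K[0,0],np.ones(len(uv))]@rot(i["orientation"]).T
    return i["eye"]+r*((z-i["eye"][2])/r[:,2])[:,None]
def proj(n,p):
    i=vision.camera_info(n);c=(np.atleast_2d(p)-i["eye"])@rot(i["orientation"]);return c[:,:2]/c[:,2:]*i["K"][0,0]+i["K"][[0,1],[2,2]]
def tool(p): # world target shift -> tool axes mm
    s=manip.state();return rot(s["tool_rot"]).T@(np.array(p)-s["tool_pos"])*1000
E
python3 - <<'E'
from h import *
d=np.load("pics/top0.npy");P=cloud("top",d);im=cv2.imread("pics/top0.png")
w=np.zeros((400,640),bool);w[125:205,295:400]=1
m=(w&(P[...,2]>.095)&(P[...,2]<.112)).astype(np.uint8)
n,l,st,_=cv2.connectedComponentsWithStats(m);k=1+st[1:,4].argmax();m=(l==k).astype(np.uint8)
print(st[k],"z",np.median(P[l==k][:,2]))
c=max(cv2.findContours(m,0,2)[0],key=cv2.contourArea)[:,0]
q=onplane("top",c,.104)
r=cv2.minAreaRect((q[:,:2]*1000).astype(np.float32));print("cab",r,cv2.boxPoints(r))
m=(w&(P[...,2]>.06)&(P[...,2]<.093))
ys,xs=np.where(m);g=ys>184
print("bar px",[(x,y,round(P[y,x,2],3)) for x,y in zip(xs[g],ys[g])][:60])
cv2.imwrite("pics/crop.png",cv2.resize(im[120:210,290:400],None,fx=7,fy=6,interpolation=2))
dd=np.load("pics/side0.npy");S=cloud("side",dd);im=cv2.imread("pics/side0.png")
w=np.zeros((400,640),bool);w[170:260,300:420]=1
m=(w&(S[...,2]>.098)&(S[...,2]<.112)).astype(np.uint8)
n,l,st,_=cv2.connectedComponentsWithStats(m);k=1+st[1:,4].argmax();m=(l==k).astype(np.uint8)
c=max(cv2.findContours(m,0,2)[0],key=cv2.contourArea)[:,0]
q=onplane("side",c,.104)
r=cv2.minAreaRect((q[:,:2]*1000).astype(np.float32));print("cab side",st[k],r,cv2.boxPoints(r))
cv2.imwrite("pics/crop2.png",cv2.resize(im[170:260,300:410],None,fx=7,fy=6,interpolation=2))
# shelf clearance: lowest heights behind
for x in (.5,.55,.6,.65,.7,.75,.8):
    b=(abs(P[...,0]-x)<.01)&(abs(P[...,1]+.03)<.15);print(x,np.nanmax(P[b][:,2]) if b.any() else None,end=' ')
E
```

```text
[ 311  132   70   53 2809] z 0.1046996174342747
cab ((708.752197265625, -46.55345153808594), (235.50210571289062, 177.67086791992188), 79.6834945678711) [[ 600.2654   -146.49173 ]
 [ 775.06396  -178.31003 ]
 [ 817.239      53.384827]
 [ 642.4404     85.203125]]
bar px [(np.int64(331), np.int64(185), np.float64(0.083)), (np.int64(332), np.int64(185), np.float64(0.08)), (np.int64(333), np.int64(185), np.float64(0.083)), (np.int64(349), np.int64(185), np.float64(0.082)), (np.int64(350), np.int64(185), np.float64(0.081)), (np.int64(351), np.int64(185), np.float64(0.083)), (np.int64(360), np.int64(185), np.float64(0.062)), (np.int64(361), np.int64(185), np.float64(0.074)), (np.int64(362), np.int64(185), np.float64(0.071)), (np.int64(363), np.int64(185), np.float64(0.078)), (np.int64(364), np.int64(185), np.float64(0.075)), (np.int64(365), np.int64(185), np.float64(0.08)), (np.int64(366), np.int64(185), np.float64(0.089)), (np.int64(367), np.int64(185), np.float64(0.092)), (np.int64(368), np.int64(185), np.float64(0.092)), (np.int64(370), np.int64(185), np.float64(0.092)), (np.int64(371), 
[... 1939 characters left out ...]
t64(190), np.float64(0.086)), (np.int64(330), np.int64(191), np.float64(0.08)), (np.int64(331), np.int64(191), np.float64(0.086)), (np.int64(332), np.int64(191), np.float64(0.082)), (np.int64(348), np.int64(191), np.float64(0.087)), (np.int64(349), np.int64(191), np.float64(0.087))]
cab side [ 324  173   79   54 2342] ((709.290283203125, -51.41593933105469), (242.2376251220703, 167.28030395507812), 79.56096649169922) [[ 605.0891   -155.37534 ]
 [ 769.6006   -185.68472 ]
 [ 813.49146    52.543457]
 [ 648.98       82.852844]]
0.5 0.01086624154989102 0.55 0.010180944584798901 0.6 0.09943460663777359 0.65 0.11488119215417125 0.7 0.11547150464851397 0.75 0.31535579020259985 0.8 0.4264735769092691
```

View pics/crop.png

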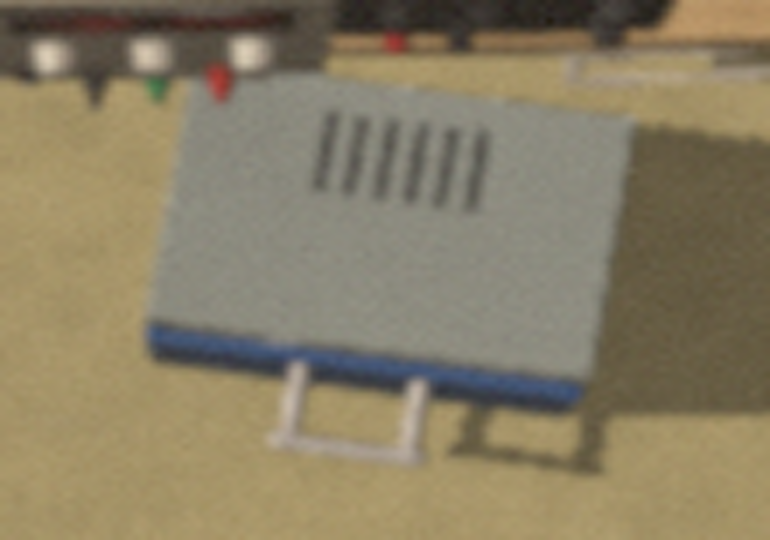

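View pics/crop2.png

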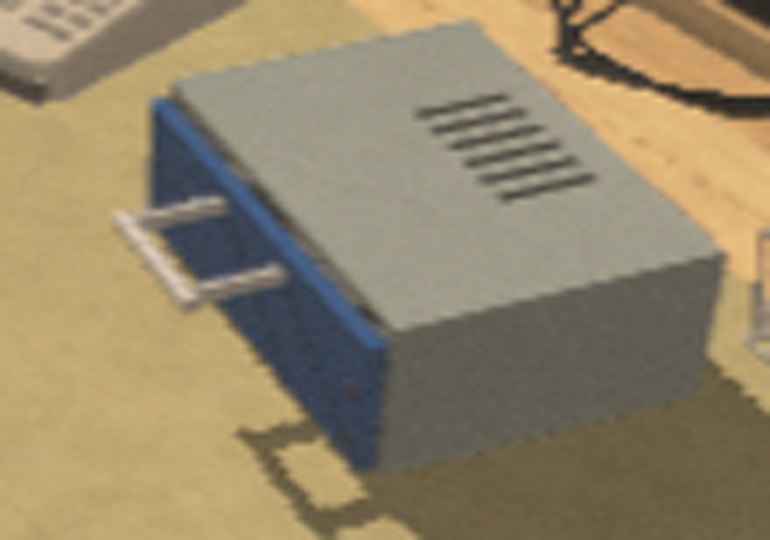

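```bash
cat >> h.py <<'E'
C=np.array([.7095,-.049]);YAW=-.180
ex=np.array([np.cos(YAW),np.sin(YAW)]);ey=np.array([-ex[1],ex[0]])
def F(x,y): return C+ex*x+ey*y      # feeder -> world
def inF(p): d=np.asarray(p)[...,:2]-C;return np.stack([d@ex,d@ey],-1)
E
python3 - <<'E'
from h import *
for n,a in(("top",[(328.3,193.5),(350.7,196.7)]),("side",[(316.4,205.8),(327.1,220.5)])):
    q=onplane(n,a,.078);print(n,q.round(4).tolist(),"mid",q.mean(0).round(4),"len",np.linalg.norm(q[0]-q[1]),"F",inF(q).round(4).tolist())
# bar pixels from depth + brightness
P=cloud("top",np.load("pics/top0.npy"));f=inF(P)
m=(abs(P[...,2]-.08)<.012)&(abs(f[...,1])<.05)&(f[...,0]<-.105)&(f[...,0]>-.18);print(m.sum())
ys,xs=np.where(m);q=inF(onplane("top",np.c_[xs,ys],.078));print(q.min(0),q.max(0));g=q[:,0]<q[:,0].min()+.009
print(q[g].mean(0), np.histogram(q[:,0],8))
x=F(-.1425,0);s=manip.state();print(x,tool([*x,.2]))
E
```

```text
top [[0.5797, 0.0187, 0.078], [0.566, -0.0634, 0.078]] mid [ 0.5728 -0.0223  0.078 ] len 0.08327872039290506 F [[-0.1398, 0.0434], [-0.1386, -0.0399]]
side [[0.5814, 0.0182, 0.078], [0.5683, -0.0605, 0.078]] mid [ 0.5749 -0.0212  0.078 ] len 0.07978121868677043 F [[-0.1381, 0.0432], [-0.1368, -0.0366]]
94
[-0.13991555 -0.0369413 ] [-0.1058576   0.04171944]
[-0.13548553  0.00332627] (array([26, 24, 11,  6,  5,  8,  7,  7]), array([-0.13991555, -0.13565831, -0.13140106, -0.12714382, -0.12288657,
       -0.11862933, -0.11437209, -0.11011484, -0.1058576 ]))
[ 0.56930227 -0.02348829] [-547.74241857 -467.14648145   30.90342973]
```

Request:
{"method": "play_rows", "body": {
  "steps": [
    [[-551, -464, 31, 0, 0, 81.9], [-551, -464, 31, 0, 0, 81.9], [-551, -464, 31, 0, 0, 81.9], [-551, -464, 31, 0, 0, 81.9], [-551, -464, 31, 0, 0, 81.9], [-551, -464, 31, 0, 0, 81.9], [-551, -464, 31, 0, 0, 81.9], [-551, -464, 31, 0, 0, 81.9], [-551, -464, 31, 0, 0, 81.9], [-551, -464, 31, 0, 0, 81.9], [-551, -464, 31, 0, 0, 81.9], [-551, -464, 31, 0, 0, 81.9]]
  ],
  "claw": -0.1
}}

```text
time: 1.1
tool_pos: [0.4586, 0.1653, 0.2094]
tool_rot: [-0.0, 0.769, 0.639, -0.0]
contact_force: [0.5, 0.6, 0.4]
gripper_width: 0.452
grasp_force: 0.0
```

```bash
cat >> h.py <<'E'
def st(p=None):
    s=manip.state();r=rot(s["tool_rot"]);print("t",s["time"],"pos",s["tool_pos"].round(4),"F",inF(s["tool_pos"]).round(4),"yang",np.degrees(np.arctan2(r[1,1],r[0,1])).round(2),"z",r[:,2].round(3),"w",round(s["gripper_width"],3),"f",s["contact_force"].round(1),"g",round(s["grasp_force"],1))
    if p is not None:print("shift",tool(p).round(1))
E
python3 -c "
from h import *
st([.573,-.022,.2])"
```

```text
t 1.1 pos [0.4586 0.1653 0.2094] F [-0.2852  0.1659] yang -10.57 z [-0.  0. -1.] w 0.452 f [0.5 0.6 0.4] g 0.0
shift [-163.1  146.8    9.4]
```

Request:
{"method": "play_rows", "body": {
  "steps": [
    [[-163, 147, 9, 0, 0, 0], [-163, 147, 9, 0, 0, 0], [-163, 147, 9, 0, 0, 0], [-163, 147, 9, 0, 0, 0], [-163, 147, 9, 0, 0, 0], [-163, 147, 9, 0, 0, 0], [-163, 147, 9, 0, 0, 0], [-163, 147, 9, 0, 0, 0], [-163, 147, 9, 0, 0, 0], [-163, 147, 9, 0, 0, 0]]
  ]
}}

```text
time: 1.93
tool_pos: [0.5731, -0.0179, 0.2007]
tool_rot: [-0.0, 0.767, 0.642, -0.0]
contact_force: [-0.5, 1.4, 0.6]
gripper_width: 0.451
grasp_force: 0.0
```

```bash
python3 -c "
from h import *
st([.573,-.022,.06])
p,d=vision.grab_frame('side');cv2.imwrite('pics/s1.png',cv2.resize(p[130:270,260:420],None,fx=5,fy=4,interpolation=2))"
```

```text
t 1.9333 pos [ 0.5731 -0.0179  0.2007] F [-0.1398  0.0062] yang -10.17 z [-0.  0. -1.] w 0.451 f [-0.5  1.4  0.6] g 0.0
shift [ -4.1   0.7 140.7]
```

View pics/s1.png

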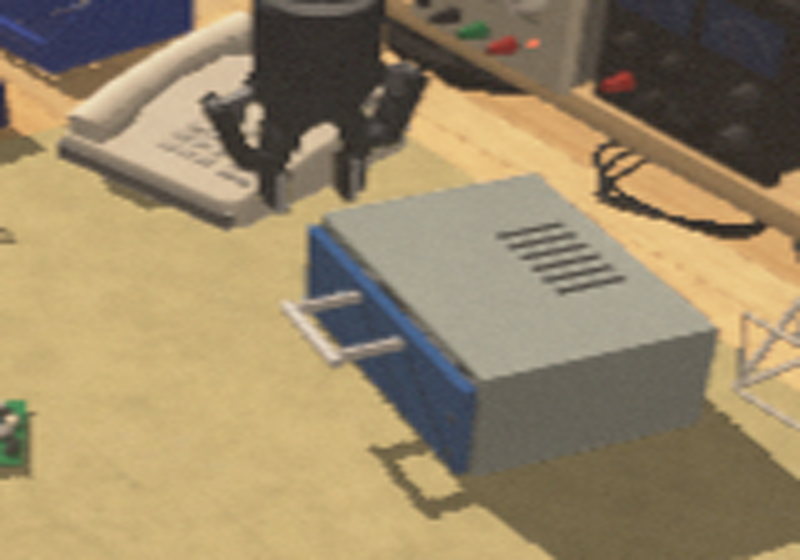

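The gripper is open about half and lined up above the bar, its fingers straddling it along the feeder's x. Next is the descent.

Request:
{"method": "play_rows", "body": {
  "steps": [
    [[-4, 1, 40, 0, 0, 0], [-4, 1, 70, 0, 0, 0], [-4, 1, 95, 0, 0, 0], [-4, 1, 115, 0, 0, 0], [-4, 1, 130, 0, 0, 0], [-4, 1, 138, 0, 0, 0], [-4, 1, 138, 0, 0, 0], [-4, 1, 138, 0, 0, 0]]
  ]
}}

```text
time: 2.65
tool_pos: [0.5741, -0.0229, 0.0633]
tool_rot: [0.0, 0.767, 0.641, 0.0]
contact_force: [0.8, 0.2, 0.4]
gripper_width: 0.448
grasp_force: 0.0
```

Request:
{"method": "play_rows", "body": {
  "steps": [
    [[0, 0, 0, 0, 0, 0], [0, 0, 0, 0, 0, 0], [0, 0, 0, 0, 0, 0], [0, 0, 0, 0, 0, 0], [0, 0, 0, 0, 0, 0], [0, 0, 0, 0, 0, 0]]
  ],
  "claw": -1
}}

```text
time: 3.15
tool_pos: [0.575, -0.0235, 0.0647]
tool_rot: [0.001, 0.768, 0.641, 0.001]
contact_force: [-2.2, 0.5, 6.4]
gripper_width: 0.092
grasp_force: 58.8
```

```bash
python3 -c "
from h import *
st()"
```

```text
t 3.15 pos [ 0.575  -0.0235  0.0647] F [-0.1369  0.001 ] yang -10.28 z [ 0.002  0.    -1.   ] w 0.092 f [-2.2  0.5  6.4] g 58.8
```

Request:
{"method": "play_rows", "body": {
  "steps": [
    [[0, -8, 0, 0, 0, 0], [0, -20, 0, 0, 0, 0], [0, -34, 0, 0, 0, 0], [0, -48, 0, 0, 0, 0], [0, -62, 0, 0, 0, 0], [0, -76, 0, 0, 0, 0], [0, -90, 0, 0, 0, 0], [0, -102, 0, 0, 0, 0], [0, -112, 0, 0, 0, 0], [0, -119, 0, 0, 0, 0], [0, -124, 0, 0, 0, 0], [0, -126, 0, 0, 0, 0]]
  ]
}}

```text
time: 4.15
tool_pos: [0.452, -0.0009, 0.0647]
tool_rot: [0.002, 0.768, 0.641, 0.002]
contact_force: [5.7, 2.0, 3.2]
gripper_width: 0.086
grasp_force: 60.4
```

Request:
{"method": "play_rows", "body": {
  "steps": [
    [[0, -2, 0, 0, 0, 0], [0, -3, 0, 0, 0, 0], [0, -4, 0, 0, 0, 0], [0, -4, 0, 0, 0, 0]]
  ]
}}

```text
time: 4.48
tool_pos: [0.4484, -0.0003, 0.0647]
tool_rot: [0.002, 0.768, 0.641, 0.002]
contact_force: [3.1, 1.6, 4.4]
gripper_width: 0.086
grasp_force: 60.5
```

```bash
python3 -c "
from h import *
st()"
```

```text
t 4.4833 pos [ 4.484e-01 -3.000e-04  6.470e-02] F [-0.2656  0.0012] yang -10.3 z [ 0.006  0.    -1.   ] w 0.086 f [3.1 1.6 4.4] g 60.5
```

Request:
{"method": "play_rows", "body": {
  "steps": [
    [[0, -2, 0, 0, 0, 0], [0, -4, 0, 0, 0, 0], [0, -5, 0, 0, 0, 0], [0, -5, 0, 0, 0, 0]]
  ]
}}

```text
time: 4.82
tool_pos: [0.4472, -0.0001, 0.0648]
tool_rot: [0.006, 0.768, 0.641, 0.006]
contact_force: [20.7, 0.1, -9.3]
gripper_width: 0.089
grasp_force: 59.1
```

```bash
python3 -c "
from h import *
st()"
```

```text
t 4.8167 pos [ 4.472e-01 -1.000e-04  6.480e-02] F [-0.2668  0.0012] yang -10.32 z [ 0.017 -0.001 -1.   ] w 0.089 f [20.7  0.1 -9.3] g 59.1
```

The drawer is against its stop (force rose to 20 N). I ease off, release and lift straight up.

Request:
{"method": "play_rows", "body": {
  "steps": [
    [[0, 4, 0, 0, 0, 0], [0, 4, 0, 0, 0, 0], [0, 4, 0, 0, 0, 0]]
  ]
}}

```text
time: 5.07
tool_pos: [0.4474, -0.0001, 0.0647]
tool_rot: [0.001, 0.768, 0.641, 0.002]
contact_force: [4.2, 3.2, 5.0]
gripper_width: 0.087
grasp_force: 60.9
```

Request:
{"method": "play_rows", "body": {
  "steps": [
    [[0, 0, 0, 0, 0, 0], [0, 0, 0, 0, 0, 0], [0, 0, 0, 0, 0, 0], [0, 0, 0, 0, 0, 0], [0, 0, 0, 0, 0, 0], [0, 0, -15, 0, 0, 0], [0, 0, -40, 0, 0, 0], [0, 0, -75, 0, 0, 0], [0, 0, -110, 0, 0, 0], [0, 0, -135, 0, 0, 0], [0, 0, -135, 0, 0, 0]]
  ],
  "claw": -0.3
}}

```text
time: 5.98
tool_pos: [0.4483, -0.0007, 0.2046]
tool_rot: [0.004, 0.768, 0.641, 0.004]
contact_force: [0.6, 0.5, 0.7]
gripper_width: 0.346
grasp_force: 0.0
```

Request:
{"method": "play_rows", "body": {
  "steps": [
    [[120, -20, 0, 0, 0, 0], [120, -20, 0, 0, 0, 0], [120, -20, 0, 0, 0, 0], [120, -20, 0, 0, 0, 0], [120, -20, 0, 0, 0, 0], [120, -20, 0, 0, 0, 0]]
  ],
  "claw": -1
}}

```text
time: 6.48
tool_pos: [0.4464, 0.1215, 0.1969]
tool_rot: [-0.0, 0.767, 0.641, -0.001]
contact_force: [-0.3, -0.5, -0.2]
gripper_width: 0.001
grasp_force: 0.0
```

```bash
python3 - <<'E'
from h import *
st()
for n in("top","side"):
    p,d=vision.grab_frame(n);np.save(f"pics/{n}2.npy",d);cv2.imwrite(f"pics/{n}2.png",p)
    b=p.astype(int);P=cloud(n,d)
    m=((b[...,2]>90)&(b[...,2]>2*b[...,1])&(b[...,2]>2*b[...,0]))
    k,l,s,c=cv2.connectedComponentsWithStats(m.astype(np.uint8))
    for i in range(1,k):
        q=inF(np.nanmedian(P[l==i],0)); 
        if s[i,4]>8 and abs(q[0])<.3 and abs(q[1])<.12:
            print(n,s[i],c[i],"depth",np.nanmedian(P[l==i],0).round(3),q.round(3))
            ys,xs=np.where(l==i);t=ys<=ys.min()+2
            print("  top rows",xs[t].mean(),ys[t].mean(), inF(onplane(n,c[i],.088)),inF(onplane(n,c[i],.063)))
p=cv2.imread("pics/top2.png")[130:240,290:400];q=cv2.imread("pics/side2.png")[160:270,270:380]
cv2.imwrite("pics/c3.png",cv2.resize(np.hstack([p,q]),None,fx=3.6,fy=5,interpolation=2))
E
```

```text
t 6.4833 pos [0.4464 0.1215 0.1969] F [-0.2894  0.1206] yang -10.24 z [-0.002 -0.001 -1.   ] w 0.001 f [-0.3 -0.5 -0.2] g 0.0
top [320 131   3   5   9] [320.88888889 132.77777778] depth [0.759 0.04  0.255] [0.033 0.096]
  top rows 320.85714285714283 132.28571428571428 [[0.07960352 0.10624667]] [[0.08658495 0.10767753]]
top [341 197   5   5  19] [343.15789474 199.15789474] depth [ 0.557 -0.035  0.088] [-0.153 -0.013]
  top rows 343.27272727272725 198.27272727272728 [[-0.15317942 -0.01362336]] [[-0.1501542  -0.01422973]]
side [360 110  10  11  49] [364.06122449 115.44897959] depth [0.764 0.035 0.341] [0.039 0.093]
  top rows 361.14285714285717 111.42857142857143 [[0.30836493 0.54242476]] [[0.33512788 0.58676272]]
side [358 140   5   3  13] [360.23076923 141.15384615] depth [0.757 0.035 0.255] [0.032 0.091]
  top rows 360.2307692307692 141.15384615384616 [[0.18415436 0.3468669 ]] [[0.20717485 0.3853127 ]]
side [381 148   6   5  23] [383.52173913 150.2173913 ] depth [ 0.781 -0.049  0.255] [0.07  0.013]
  top rows 383.84615384615387 149.30769230769232 [[0.23411078 0.2512915 ]] [[0.25863645 0.28685761]]
side [318 213   5  16  68] [320.14705882 220.85294118] depth [ 0.556 -0.042  0.067] [-0.152 -0.021]
  top rows 320.3 214.2 [[-0.16242278 -0.0407437 ]] [[-0.14984466 -0.0139766 ]]
```

View pics/c3.png

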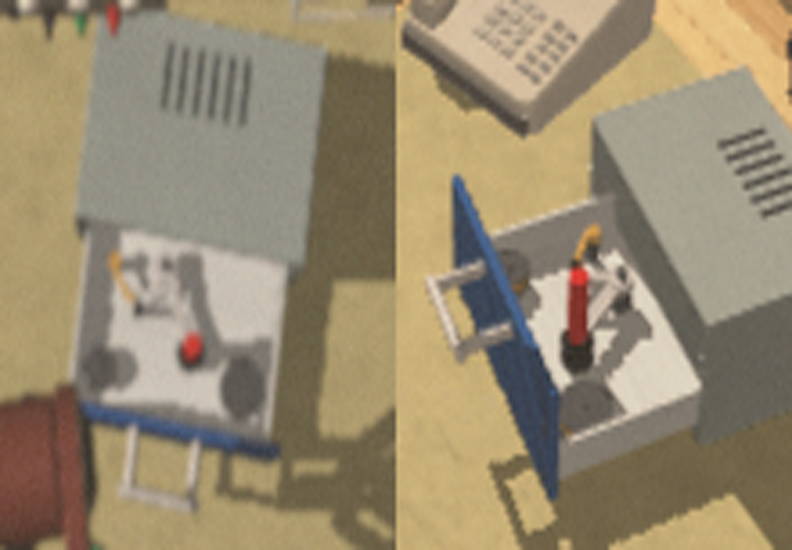

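The post is at feeder (-0.152, -0.0145) from the top view at z 0.088. It measures (344,199) in the top image and (320,221) in the side image, which agrees with the expected (-0.1545, -0.017). I go to its -y side.

Request:
{"method": "play_rows", "body": {
  "steps": [
    [[-182, 132, 0, 0, 0, 0], [-182, 132, 0, 0, 0, 0], [-182, 132, 0, 0, 0, 0], [-182, 132, 0, 0, 0, 0], [-182, 132, 0, 0, 0, 0], [-182, 132, 0, 0, 0, 0], [-182, 132, 0, 0, 0, 0], [-182, 132, 0, 0, 0, 0], [-182, 132, 0, 0, 0, 0], [-182, 132, 0, 0, 0, 0], [-182, 132, 0, 0, 0, 0]]
  ]
}}

```text
time: 7.5
tool_pos: [0.5438, -0.08, 0.1979]
tool_rot: [-0.0, 0.767, 0.641, 0.0]
contact_force: [-0.7, 0.7, 0.8]
gripper_width: -0.001
grasp_force: 0.0
```

```bash
python3 -c "
from h import *
st([*F(-.157,-.062),.052])"
```

```text
t 7.5 pos [ 0.5438 -0.08    0.1979] F [-0.1574 -0.0601] yang -10.2 z [ 0.  0. -1.] w -0.001 f [-0.7  0.7  0.8] g 0.0
shift [ -1.9   0.4 145.9]
```

Request:
{"method": "play_rows", "body": {
  "steps": [
    [[-2, 0, 35, 0, 0, 0], [-2, 0, 65, 0, 0, 0], [-2, 0, 90, 0, 0, 0], [-2, 0, 112, 0, 0, 0], [-2, 0, 130, 0, 0, 0], [-2, 0, 140, 0, 0, 0], [-2, 0, 145, 0, 0, 0], [-2, 0, 145, 0, 0, 0]]
  ]
}}

```text
time: 8.17
tool_pos: [0.5433, -0.0823, 0.0521]
tool_rot: [-0.001, 0.767, 0.641, -0.0]
contact_force: [0.1, 0.4, -0.7]
gripper_width: 0.002
grasp_force: 0.0
```

Request:
{"method": "play_rows", "body": {
  "steps": [
    [[5, 0, 0, 0, 0, 0], [10, 0, 0, 0, 0, 0], [15, 0, 0, 0, 0, 0], [20, 0, 0, 0, 0, 0], [24, 0, 0, 0, 0, 0], [28, 0, 0, 0, 0, 0], [32, 0, 0, 0, 0, 0], [34, 0, 0, 0, 0, 0], [34, 0, 0, 0, 0, 0]]
  ]
}}

```text
time: 8.92
tool_pos: [0.5487, -0.0506, 0.0527]
tool_rot: [0.0, 0.767, 0.641, -0.002]
contact_force: [-4.6, -7.4, 2.7]
gripper_width: -0.004
grasp_force: 3.5
```

```bash
python3 -c "
from h import *
st([*F(-.157,.007),.052])"
```

```text
t 8.9167 pos [ 0.5487 -0.0506  0.0527] F [-0.1579 -0.0304] yang -10.22 z [-0.004 -0.003 -1.   ] w -0.004 f [-4.6 -7.4  2.7] g 3.5
shift [37.4  0.9  0.5]
```

Request:
{"method": "play_rows", "body": {
  "steps": [
    [[3, 0, 0, 0, 0, 0], [6, 0, 0, 0, 0, 0], [9, 0, 0, 0, 0, 0], [12, 0, 0, 0, 0, 0], [15, 0, 0, 0, 0, 0], [18, 0, 0, 0, 0, 0], [21, 0, 0, 0, 0, 0], [24, 0, 0, 0, 0, 0], [27, 0, 0, 0, 0, 0], [30, 0, 0, 0, 0, 0], [33, 0, 0, 0, 0, 0], [33, 0, 0, 0, 0, 0]]
  ]
}}

```text
time: 9.92
tool_pos: [0.5543, -0.0185, 0.0526]
tool_rot: [-0.0, 0.767, 0.641, -0.003]
contact_force: [-7.5, -6.8, 3.6]
gripper_width: -0.002
grasp_force: 4.7
```

```bash
python3 -c "
from h import *
st([*F(-.157,.007),.052])
p,d=vision.grab_frame('top');q,d=vision.grab_frame('side')
cv2.imwrite('pics/c4.png',cv2.resize(np.hstack([p[130:240,290:400],q[160:270,270:380]]),None,fx=3.6,fy=5,interpolation=2))"
```

```text
t 9.9167 pos [ 0.5543 -0.0185  0.0526] F [-0.1582  0.0023] yang -10.24 z [-0.004 -0.004 -1.   ] w -0.002 f [-7.5 -6.8  3.6] g 4.7
shift [4.7 1.2 0.5]
```

View pics/c4.png

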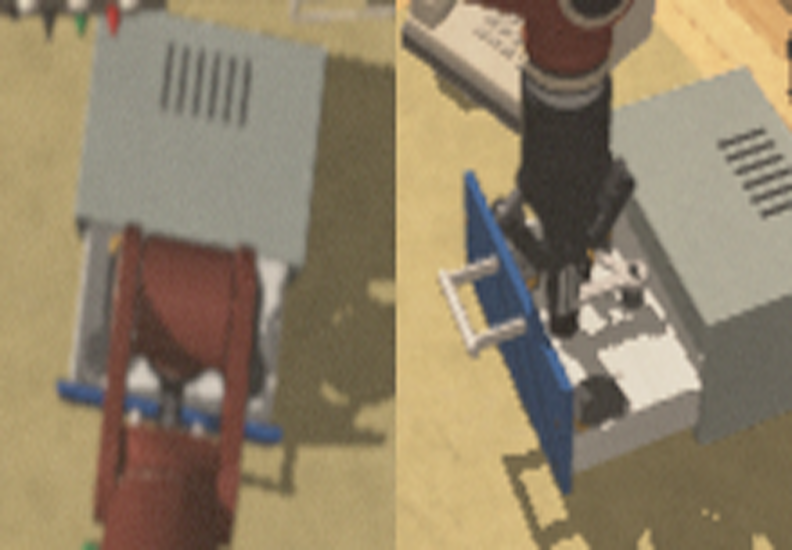

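The drawer's front is seen a few pixels further in than before (top view, right end of the front moved up about 3 px; side view, front shifted right about 3.5 px). The post's friction has dragged it in, so I measure by how much.

```bash
cat > dr.py <<'E'
from h import *
def blue(p,n):
    h=cv2.cvtColor(p,cv2.COLOR_BGR2HSV);m=cv2.inRange(h,(100,110,40),(125,255,255))>0
    ys,xs=np.where(m);q=inF(onplane(n,np.c_[xs,ys],.094));out=[]
    for a,b in((-.115,-.085),(.085,.115),(-.075,-.06),(.06,.075)):
        g=(q[:,1]>a)&(q[:,1]<b)&(q[:,0]<-.12)&(q[:,0]>-.26);out.append((g.sum(),q[g,0].mean().round(4) if g.any() else None,q[g,0].max().round(4) if g.any() else None))
    return out
E
python3 - <<'E'
from dr import *
print(blue(cv2.imread("pics/top2.png"),"top"));print(blue(vision.grab_frame("top")[0],"top"))
print(blue(cv2.imread("pics/side2.png"),"side"));print(blue(vision.grab_frame("side")[0],"side"))
st()
E
```

```text
[(np.int64(0), None, None), (np.int64(0), None, None), (np.int64(0), None, None), (np.int64(2), np.float64(-0.2164), np.float64(-0.2152))]
[(np.int64(5), np.float64(-0.2033), np.float64(-0.2021)), (np.int64(2), np.float64(-0.2028), np.float64(-0.2025)), (np.int64(0), None, None), (np.int64(0), None, None)]
[(np.int64(1), np.float64(-0.2156), np.float64(-0.2156)), (np.int64(10), np.float64(-0.2163), np.float64(-0.2135)), (np.int64(3), np.float64(-0.2154), np.float64(-0.2138)), (np.int64(6), np.float64(-0.2163), np.float64(-0.2139))]
[(np.int64(16), np.float64(-0.2043), np.float64(-0.2007)), (np.int64(10), np.float64(-0.2043), np.float64(-0.2015)), (np.int64(0), None, None), (np.int64(6), np.float64(-0.2037), np.float64(-0.201))]
t 10.1167 pos [ 0.5543 -0.0188  0.0526] F [-0.1581  0.0019] yang -10.25 z [-0.004 -0.004 -1.   ] w 0.002 f [-5.8 -7.2  2.5] g 4.7
```

Request:
{"method": "play_rows", "body": {
  "steps": [
    [[2, -1, 0, 0, 0, 0], [3, -2, 0, 0, 0, 0], [3, -3, 0, 0, 0, 0], [3, -4, 0, 0, 0, 0], [3, -5, 0, 0, 0, 0], [3, -5, 0, 0, 0, 0]]
  ]
}}

```text
time: 10.62
tool_pos: [0.5508, -0.015, 0.0528]
tool_rot: [0.001, 0.768, 0.641, -0.002]
contact_force: [-3.3, -7.0, 1.3]
gripper_width: 0.0
grasp_force: 3.8
```

```bash
python3 - <<'E'
from dr import *
st();f=manip.state()["contact_force"][:2];print("feeder force",f@ex,f@ey)
print(blue(vision.grab_frame("top")[0],"top"))
print(blue(vision.grab_frame("side")[0],"side"))
E
```

```text
t 10.6167 pos [ 0.5508 -0.015   0.0528] F [-0.1622  0.005 ] yang -10.28 z [-0.002 -0.004 -1.   ] w 0.0 f [-3.3 -7.   1.3] g 3.8
feeder force -1.9437428957300202 -7.478379738906347
[(np.int64(7), np.float64(-0.204), np.float64(-0.2021)), (np.int64(3), np.float64(-0.2037), np.float64(-0.2031)), (np.int64(0), None, None), (np.int64(0), None, None)]
[(np.int64(15), np.float64(-0.204), np.float64(-0.2007)), (np.int64(9), np.float64(-0.2039), np.float64(-0.2015)), (np.int64(0), None, None), (np.int64(2), np.float64(-0.206), np.float64(-0.205))]
```

Request:
{"method": "play_rows", "body": {
  "steps": [
    [[0, -1, 0, 0, 0, 0], [0, -2, 0, 0, 0, 0], [0, -3, 0, 0, 0, 0], [0, -4, 0, 0, 0, 0], [0, -5, 0, 0, 0, 0], [0, -5, 0, 0, 0, 0]]
  ]
}}

```text
time: 11.22
tool_pos: [0.5469, -0.0142, 0.0533]
tool_rot: [0.002, 0.768, 0.641, -0.001]
contact_force: [-0.6, -6.9, 1.5]
gripper_width: 0.001
grasp_force: 3.1
```

```bash
python3 - <<'E'
from dr import *
st();f=manip.state()["contact_force"][:2];print("feeder force",f@ex,f@ey)
print(blue(vision.grab_frame("top")[0],"top"))
print(blue(vision.grab_frame("side")[0],"side"))
E
```

```text
t 11.2167 pos [ 0.5469 -0.0142  0.0533] F [-0.1662  0.0051] yang -10.29 z [ 0.001 -0.004 -1.   ] w 0.001 f [-0.6 -6.9  1.5] g 3.1
feeder force 0.6220852860272409 -6.879137995336364
[(np.int64(5), np.float64(-0.2039), np.float64(-0.2021)), (np.int64(1), np.float64(-0.2037), np.float64(-0.2037)), (np.int64(0), None, None), (np.int64(0), None, None)]
[(np.int64(16), np.float64(-0.2043), np.float64(-0.2007)), (np.int64(10), np.float64(-0.2043), np.float64(-0.2015)), (np.int64(1), np.float64(-0.2029), np.float64(-0.2029)), (np.int64(0), None, None)]
```

```bash
python3 - <<'E'
from dr import *
q,d=vision.grab_frame('side');P=cloud("side",d);b=q.astype(int)
m=((b[...,2]>90)&(b[...,2]>2*b[...,1])&(b[...,2]>2*b[...,0]));m[:190]=0;m[260:]=0;m[:,:290]=0;m[:,360:]=0
ys,xs=np.where(m);print([(x,y,P[y,x].round(3).tolist(),inF(P[y,x]).round(3).tolist()) for x,y in zip(xs,ys)])
# expected projections of post axis at travel .1175 for angles
for t in(.45,.5,.55,.6,.65):
    a=t-.55;w=F(.0355-.1175-.070*np.cos(a)+.002,.022+.070*np.sin(a))
    print(t,[proj("side",[*w,z]).round(1).tolist() for z in(.04,.088)])
cv2.imwrite('pics/c5.png',cv2.resize(q[180:260,280:360],None,fx=7,fy=7,interpolation=2))
E
```

```text
[(np.int64(318), np.int64(215), [0.57, -0.009, 0.064], [-0.145, 0.014]), (np.int64(318), np.int64(217), [0.572, -0.006, 0.052], [-0.143, 0.017]), (np.int64(318), np.int64(218), [0.569, -0.01, 0.052], [-0.145, 0.013]), (np.int64(318), np.int64(219), [0.568, -0.012, 0.05], [-0.146, 0.011]), (np.int64(318), np.int64(220), [0.57, -0.01, 0.043], [-0.145, 0.014]), (np.int64(318), np.int64(221), [0.567, -0.014, 0.043], [-0.146, 0.009])]
0.45 [[[316.4, 220.9]], [[316.7, 209.3]]]
0.5 [[[315.9, 220.3]], [[316.2, 208.7]]]
0.55 [[[315.4, 219.6]], [[315.7, 208.0]]]
0.6 [[[315.0, 219.0]], [[315.3, 207.4]]]
0.65 [[[314.7, 218.3]], [[314.9, 206.7]]]
```

View pics/c5.png

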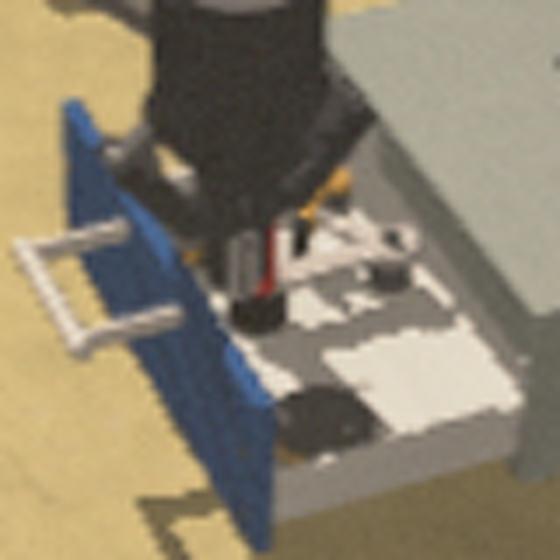

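The post's +x edge shows at (318,218) beside the finger, and the arm points about straight at the front, so it is past the click. The post bears near the finger's edge, so I shift the fingers slightly back over it.

Request:
{"method": "play_rows", "body": {
  "steps": [
    [[0.5, 1, 0, 0, 0, 0], [1, 2, 0, 0, 0, 0], [1, 3, 0, 0, 0, 0], [1, 4, 0, 0, 0, 0], [1, 5, 0, 0, 0, 0], [1, 5, 0, 0, 0, 0], [1, 5, 0, 0, 0, 0], [1, 5, 0, 0, 0, 0], [1, 5, 0, 0, 0, 0], [1, 5, 0, 0, 0, 0], [1, 5, 0, 0, 0, 0], [1, 5, 0, 0, 0, 0]]
  ]
}}

```text
time: 12.37
tool_pos: [0.5508, -0.0141, 0.0532]
tool_rot: [0.001, 0.768, 0.641, -0.002]
contact_force: [-4.9, -7.0, 4.6]
gripper_width: -0.003
grasp_force: 4.5
```

```bash
python3 - <<'E'
from dr import *
for k in range(3):
    st();f=manip.state()["contact_force"][:2];print("feeder force",f@ex,f@ey)
    print(blue(vision.grab_frame("top")[0],"top")[:2])
    print(blue(vision.grab_frame("side")[0],"side")[:2])
E
```

```text
t 12.3667 pos [ 0.5508 -0.0141  0.0532] F [-0.1624  0.006 ] yang -10.28 z [-0.003 -0.004 -1.   ] w -0.003 f [-4.9 -7.   4.6] g 4.5
feeder force -3.5269758908857813 -7.739999793718279
[(np.int64(8), np.float64(-0.2001), np.float64(-0.198)), (np.int64(2), np.float64(-0.2004), np.float64(-0.2001))]
[(np.int64(16), np.float64(-0.2002), np.float64(-0.1971)), (np.int64(11), np.float64(-0.2002), np.float64(-0.1974))]
t 12.4667 pos [ 0.5508 -0.0141  0.0531] F [-0.1624  0.0059] yang -10.28 z [-0.003 -0.004 -1.   ] w 0.001 f [-5.9 -6.8  4.7] g 4.5
feeder force -4.557013972347413 -7.76684835580125
[(np.int64(7), np.float64(-0.1998), np.float64(-0.198)), (np.int64(3), np.float64(-0.2001), np.float64(-0.1995))]
[(np.int64(17), np.float64(-0.2005), np.float64(-0.1971)), (np.int64(11), np.float64(-0.2002), np.float64(-0.1974))]
t 12.5667 pos [ 0.5508 -0.0141  0.0532] F [-0.1624  0.006 ] yang -10.28 z [-0.003 -0.004 -1.   ] w 0.002 f [-5.6 -7.3  4.4] g 4.5
feeder force -4.231209101417766 -8.140615559766848
[(np.int64(6), np.float64(-0.2001), np.float64(-0.1985)), (np.int64(4), np.float64(-0.1999), np.float64(-0.1993))]
[(np.int64(15), np.float64(-0.2004), np.float64(-0.1971)), (np.int64(12), np.float64(-0.2006), np.float64(-0.1974))]
```

Request:
{"method": "play_rows", "body": {
  "steps": [
    [[1, -2, 0, 0, 0, 0], [1, -4, 0, 0, 0, 0], [1, -6, 0, 0, 0, 0], [1, -8, 0, 0, 0, 0], [1, -10, 0, 0, 0, 0], [1, -12, 0, 0, 0, 0], [1, -14, 0, 0, 0, 0], [1, -16, 0, 0, 0, 0], [1, -16, 0, 0, 0, 0]]
  ]
}}

```text
time: 13.42
tool_pos: [0.5377, -0.0086, 0.0542]
tool_rot: [0.002, 0.768, 0.641, 0.001]
contact_force: [5.3, -0.4, 3.4]
gripper_width: -0.001
grasp_force: 2.3
```

```bash
python3 - <<'E'
from dr import *
st();f=manip.state()["contact_force"][:2];print("feeder force",f@ex,f@ey)
print(blue(vision.grab_frame("top")[0],"top")[:2])
q=vision.grab_frame("side")[0];print(blue(q,"side")[:2])
b=q.astype(int);m=((b[...,2]>90)&(b[...,2]>2*b[...,1])&(b[...,2]>2*b[...,0]));m[:190]=0;m[260:]=0;m[:,:290]=0;m[:,360:]=0
print(np.argwhere(m).tolist())
E
```

```text
t 13.4167 pos [ 0.5377 -0.0086  0.0542] F [-0.1763  0.009 ] yang -10.27 z [ 0.004 -0.001 -1.   ] w -0.001 f [ 5.3 -0.4  3.4] g 2.3
feeder force 5.28929518799503 0.5427883768320273
[(np.int64(3), np.float64(-0.2003), np.float64(-0.1991)), (np.int64(3), np.float64(-0.2001), np.float64(-0.1995))]
[(np.int64(15), np.float64(-0.2013), np.float64(-0.198)), (np.int64(10), np.float64(-0.2007), np.float64(-0.1976))]
[[212, 323], [212, 324], [212, 325], [213, 323], [213, 324], [213, 325], [213, 326], [214, 323], [214, 324], [214, 325], [214, 326], [214, 327], [215, 323], [215, 324], [215, 325], [215, 326], [215, 327], [216, 323], [216, 324], [216, 325], [216, 326], [217, 323], [217, 324], [217, 325], [217, 326], [218, 323], [218, 324], [218, 325], [218, 326], [218, 327], [219, 323], [219, 324], [219, 325], [219, 326], [220, 323], [220, 324], [220, 325], [220, 326], [221, 323], [221, 324], [221, 325], [221, 326], [222, 323], [222, 324], [222, 325], [222, 326], [223, 323], [223, 324], [223, 325], [223, 326], [224, 323], [224, 324], [224, 325], [224, 326], [225, 322], [225, 323], [225, 324], [225, 325], [225, 326], [226, 322], [226, 323], [226, 324], [226, 325], [226, 326], [227, 324], [227, 325]]
```

The post slipped off the finger's edge and the arm sprang back. The gripper now bears lightly on the inside of the drawer's front, so I use it to press the drawer back to its stop.

Request:
{"method": "play_rows", "body": {
  "steps": [
    [[0, -3, 0, 0, 0, 0], [0, -6, 0, 0, 0, 0], [0, -9, 0, 0, 0, 0], [0, -12, 0, 0, 0, 0], [0, -15, 0, 0, 0, 0], [0, -17, 0, 0, 0, 0], [0, -17, 0, 0, 0, 0]]
  ]
}}

```text
time: 14.1
tool_pos: [0.5215, -0.0057, 0.0545]
tool_rot: [0.002, 0.768, 0.641, 0.002]
contact_force: [6.5, -1.3, 4.5]
gripper_width: 0.002
grasp_force: 3.5
```

```bash
python3 - <<'E'
from dr import *
st();f=manip.state()["contact_force"][:2];print("feeder force",f@ex,f@ey)
print(blue(vision.grab_frame("top")[0],"top"))
print(blue(vision.grab_frame("side")[0],"side"))
E
```

```text
t 14.1 pos [ 0.5215 -0.0057  0.0545] F [-0.1927  0.0089] yang -10.29 z [ 0.005 -0.001 -1.   ] w 0.002 f [ 6.5 -1.3  4.5] g 3.5
feeder force 6.5980877408576175 -0.1303471897497616
[(np.int64(2), np.float64(-0.2167), np.float64(-0.2165)), (np.int64(1), np.float64(-0.2156), np.float64(-0.2156)), (np.int64(0), None, None), (np.int64(0), None, None)]
[(np.int64(13), np.float64(-0.2164), np.float64(-0.2129)), (np.int64(9), np.float64(-0.2163), np.float64(-0.2135)), (np.int64(0), None, None), (np.int64(0), None, None)]
```

The drawer is open again: its front is at -0.2164, the same as before. I lift clear and return to the post's -y side.

Request:
{"method": "play_rows", "body": {
  "steps": [
    [[0, 8, 0, 0, 0, 0], [0, 8, -35, 0, 0, 0], [0, 8, -70, 0, 0, 0], [0, 8, -95, 0, 0, 0], [-25, 25, -95, 0, 0, 0], [-55, 45, -95, 0, 0, 0], [-71, 46, -95, 0, 0, 0], [-71, 46, -95, 0, 0, 0], [-71, 46, -95, 0, 0, 0], [-71, 46, -95, 0, 0, 0]]
  ]
}}

```text
time: 15.03
tool_pos: [0.5509, -0.0826, 0.1464]
tool_rot: [-0.002, 0.768, 0.641, -0.001]
contact_force: [-1.0, 0.7, 0.7]
gripper_width: -0.001
grasp_force: 0.0
```

```bash
python3 - <<'E'
from dr import *
st([*F(-.147,-.062),.052])
p=vision.grab_frame("top")[0]
q=vision.grab_frame("side")[0];print(blue(q,"side"))
b=q.astype(int);m=((b[...,2]>90)&(b[...,2]>2*b[...,1])&(b[...,2]>2*b[...,0]));m[:190]=0;m[260:]=0;m[:,:290]=0;m[:,360:]=0
print(m.sum(),np.argwhere(m).mean(0) if m.any() else 0)
E
```

```text
t 15.0333 pos [ 0.5509 -0.0826  0.1464] F [-0.15   -0.0615] yang -10.27 z [-0.003  0.001 -1.   ] w -0.001 f [-1.   0.7  0.7] g 0.0
shift [-0.6  3.4 94.4]
[(np.int64(16), np.float64(-0.2163), np.float64(-0.2129)), (np.int64(11), np.float64(-0.2166), np.float64(-0.2135)), (np.int64(8), np.float64(-0.217), np.float64(-0.2138)), (np.int64(6), np.float64(-0.2163), np.float64(-0.2139))]
70 [220.87142857 320.12857143]
```

Request:
{"method": "play_rows", "body": {
  "steps": [
    [[0, 3, 35, 0, 0, 0], [0, 3, 60, 0, 0, 0], [0, 3, 80, 0, 0, 0], [0, 3, 90, 0, 0, 0], [0, 3, 94, 0, 0, 0], [0, 3, 94, 0, 0, 0]]
  ]
}}

```text
time: 15.63
tool_pos: [0.5544, -0.0833, 0.0531]
tool_rot: [-0.001, 0.767, 0.641, -0.0]
contact_force: [-0.2, 0.6, 0.8]
gripper_width: 0.002
grasp_force: 0.0
```

Request:
{"method": "play_rows", "body": {
  "steps": [
    [[6, 0, 0, 0, 0, 0], [12, 0, 0, 0, 0, 0], [18, 0, 0, 0, 0, 0], [23, 0, 0, 0, 0, 0], [27, -1, 0, 0, 0, 0], [30, -3, 0, 0, 0, 0], [33, -5, 0, 0, 0, 0], [36, -7, 0, 0, 0, 0], [39, -8.5, 0, 0, 0, 0], [42, -10, 0, 0, 0, 0], [45, -11, 0, 0, 0, 0], [48, -12, 0, 0, 0, 0]]
  ]
}}

```text
time: 16.63
tool_pos: [0.5517, -0.0363, 0.0544]
tool_rot: [0.002, 0.767, 0.641, -0.001]
contact_force: [-0.7, -11.3, 2.2]
gripper_width: 0.003
grasp_force: 5.7
```

Request:
{"method": "play_rows", "body": {
  "steps": [
    [[3, -1, 0, 0, 0, 0], [6, -1.5, 0, 0, 0, 0], [9, -2, 0, 0, 0, 0], [12, -2.5, 0, 0, 0, 0], [15, -3, 0, 0, 0, 0], [18, -3.5, 0, 0, 0, 0], [20, -4, 0, 0, 0, 0], [21, -4, 0, 0, 0, 0], [21, -4, 0, 0, 0, 0]]
  ]
}}

```text
time: 17.38
tool_pos: [0.5507, -0.0144, 0.0541]
tool_rot: [0.0, 0.767, 0.641, -0.002]
contact_force: [-2.9, -7.9, 4.6]
gripper_width: 0.001
grasp_force: 4.3
```

```bash
python3 - <<'E'
from dr import *
st();f=manip.state()["contact_force"][:2];print("feeder force",f@ex,f@ey)
print(blue(vision.grab_frame("top")[0],"top"))
q=vision.grab_frame("side")[0];print(blue(q,"side"))
cv2.imwrite('pics/c6.png',cv2.resize(q[180:260,280:360],None,fx=7,fy=7,interpolation=2))
E
```

```text
t 17.3833 pos [ 0.5507 -0.0144  0.0541] F [-0.1624  0.0056] yang -10.26 z [-0.002 -0.003 -1.   ] w 0.001 f [-2.9 -7.9  4.6] g 4.3
feeder force -1.4557459390682348 -8.30485881835174
[(np.int64(6), np.float64(-0.2166), np.float64(-0.2146)), (np.int64(1), np.float64(-0.2156), np.float64(-0.2156)), (np.int64(0), None, None), (np.int64(0), None, None)]
[(np.int64(16), np.float64(-0.2163), np.float64(-0.2129)), (np.int64(12), np.float64(-0.2169), np.float64(-0.2135)), (np.int64(8), np.float64(-0.217), np.float64(-0.2138)), (np.int64(6), np.float64(-0.2163), np.float64(-0.2139))]
```

View pics/c6.png

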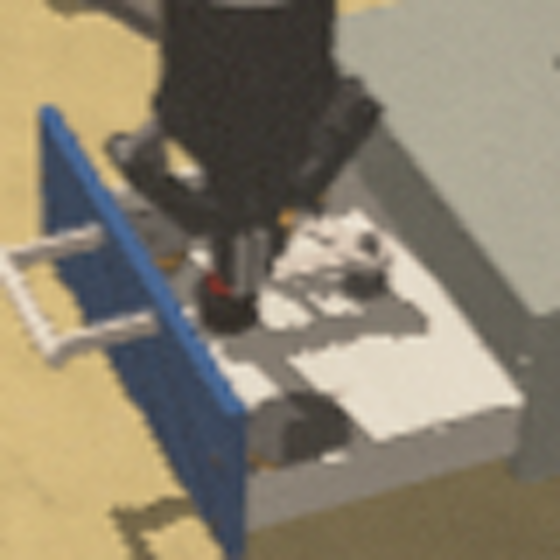

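The drawer is fully open and the post, with its foot at about (312,223), bears on the finger face with about 8 N, which matches roughly 0.6 rad. A small margin push and a settle come before handing in.

Request:
{"method": "play_rows", "body": {
  "steps": [
    [[1, -1, 0, 0, 0, 0], [1, -2, 0, 0, 0, 0], [1, -2, 0, 0, 0, 0], [1, -2, 0, 0, 0, 0], [1, -2, 0, 0, 0, 0], [1, -2, 0, 0, 0, 0], [1, -2, 0, 0, 0, 0], [1, -2, 0, 0, 0, 0], [1, -2, 0, 0, 0, 0], [1, -2, 0, 0, 0, 0], [1, -2, 0, 0, 0, 0], [1, -2, 0, 0, 0, 0]]
  ]
}}

```text
time: 18.48
tool_pos: [0.5503, -0.0136, 0.0542]
tool_rot: [0.002, 0.768, 0.641, -0.0]
contact_force: [2.4, -8.4, 0.2]
gripper_width: -0.0
grasp_force: 4.1
```

```bash
python3 - <<'E'
from dr import *
for k in range(2):
    st();f=manip.state()["contact_force"][:2];print("feeder force",f@ex,f@ey)
    q=vision.grab_frame("side")[0];print(blue(q,"side")[:2])
E
```

```text
t 18.4833 pos [ 0.5503 -0.0136  0.0542] F [-0.163   0.0064] yang -10.29 z [ 0.002 -0.003 -1.   ] w -0.0 f [ 2.4 -8.4  0.2] g 4.1
feeder force 3.829762987432346 -7.792763921449493
[(np.int64(17), np.float64(-0.2165), np.float64(-0.2129)), (np.int64(12), np.float64(-0.2169), np.float64(-0.2135))]
t 18.5333 pos [ 0.5503 -0.0136  0.0542] F [-0.163   0.0063] yang -10.29 z [ 0.002 -0.003 -1.   ] w -0.002 f [ 2.5 -9.5  0.6] g 4.1
feeder force 4.152231972128511 -8.882987845689273
[(np.int64(16), np.float64(-0.2163), np.float64(-0.2129)), (np.int64(11), np.float64(-0.2166), np.float64(-0.2135))]
```

```bash
python3 -c "
from plant import order
print(order.job_done())"
```

```text
the job is handed in; nothing more can be done
None
```

I handed the job in with the drawer at its stop and the fingers holding the red post back with about 8 N, an estimated 0.6 rad past the click (pawl not seen directly); my first push slipped off and dragged the drawer in about 16 mm, so I reopened the drawer from inside its front and pushed again, and no verdict came back.

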